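Assemble the painted doll on the spray turntable

ROBOT

A 6-joint arm with a two-finger parallel gripper is mounted at the origin on the work surface. World frame = base frame: x ahead of the robot, y to its left, z up, the work surface at z = 0. Lengths are in m, angles in rad, forces in N, time in s.
With the tool pointing down it reaches from about 0.325 to 0.875 m from the base axis. Payload 4.4 kg.
Tool frame: the origin (TCP) lies at the very end of the fingers, on their centre line; the grasp point (between the pads) lies 19 mm behind it; x points along the fingers, y is the direction in which the jaws open and shut, and the axes are right-handed (so a half turn about x gives the same grasp; the last joint's range is limited). The gripper opens to 85 mm and grips with 20 to 120 N. Pads are 22 mm wide; open, the fingers measure 114 mm over their backs; the gripper's body (76 mm by 85 mm) begins 54 mm behind the grasp point. The pads swing forward as they close: fully open they stand 13 mm farther back than shut.
Start: joints at [1.087, 0.207, 1.542, -0, 1.393, -0.15], TCP at [0.188, 0.543, 0.231] pointing down, gripper open.
Joint ranges: [-2.73, 2.73], [-0.86, 2.22], [0.23, 2.46], [-1.11, 4.25], [0.08, 2.63], [-2.82, 2.82]. Speed limits (rad/s): [2.79, 2.79, 3.14, 3.14, 3.14, 3.14].

INTERFACE

Orientations are given as a unit quaternion [x, y, z, w].
In Python, from workcell import status, camera, calibration, workorder gives the robot as it stands.
- The arm moves only by the tool apply_moves, never from a script. Its argument "steps" is one flat list of numbers, 5 for each row, row after row: the finger opening in m, from 0 to 0.0854, then the shift along the tool's x, y, z in m, then the turn about the tool's x in rad. In form: [claw, x, y, z, yaw, claw, x, y, z, yaw, ...]. A call has 1 to 10 rows; each row is the pose to reach, as a shift and turn from the pose commanded when the call began, along the tool's axes at that moment; what a row does not reach only later rows make up. A row lasts 1/10 s, in which the tool goes at most 50 mm and 8.59 degrees, less where a joint would pass 70% of its speed; a pose out of reach is approached as far as the arm can. A call with a gripper value outside its range is refused whole. The fingers move at their own pace and stop on an object; "grip_force" is the grip in N (left out, the last holds). Time passes only in rows, so rows that repeat a pose let the fingers close. It gives the time, the measured TCP pose, the force and the opening at its end, in the units of the state.
- status.read_state(): the state, without advancing time (a new reading comes with each control period).
- camera(name): name is "side" or "top" or "wrist"; returns (picture, depth): 480x640x3 uint8, red, green, blue; 480x640 float32, m along the optical axis (not along the pixel's ray), 0 where there is no reading.
- calibration(name): a dict with "fov_y" (degrees; the focal length in pixels is half the picture's height over the tangent of half this angle, whatever the lens; pixels are square), "cx", "cy" (the principal point, pixels), "k1" (the pictures are not rectified: a ray, as slopes to the right and down, at radius r is drawn at 1 + k1 r^2 times it, then the intrinsics apply), "world_to_cam" (4x4, takes a point from world to camera coordinates); the wrist camera has in their place "T_tool_cam" (4x4, takes a point from camera to tool coordinates, whose origin is the TCP and whose axes are the tool frame's). Camera axes: x right, y up, looking along -z (the intrinsics and any distortion apply to the point x, -y, -z); pixel columns grow to the right and rows downward; lengths in m; the calibration is good to about 2 mm. A picture is of the moment at which its call begins: read the wrist's pose just before it. calibration takes no time and is no camera call.
- workorder.finish_job(): hands the job in, once; it reports no verdict.
The state is a dict: "clock": time; "qpos": joint angles; "joint_velocities": joint speeds; "tau": joint torques, N m; "tcp_pos": TCP position; "eef_rot": TCP orientation; "contact_force": force on the tool from outside, world axes, zero at the start; "ft_torque": the same for the moment, N m; "finger_gap": opening from 0.0 (shut) to 1.0 (fully open).
Only numpy, scipy, OpenCV 4.12 (cv2) and the standard library are available. Lean on these libraries where they do the work, as an engineer would, in place of code of your own. Each camera call takes 0.05 s, during which the arm holds its last target.

TASK

Build the painted doll on the green spray turntable, ready for its clear coat: first the dark plinth in the middle of the turntable, then the blue skirt, then the brown torso, and last the painted head, in that order, each set down gently, upright and centred on the piece below (about a centimetre off is already too much). Leave the grey primed pieces, the tins and the tape roll where they are, and let go of the finished doll.

Things in the scene. Friction and masses are not known exactly. Their poses are not given: they have to be found in the camera images.
- plinth: Doll's foot: round dark-brown wooden disc with brass-coloured rings and a brass-coloured spot in its flat top, 64 mm diameter, 28 mm tall, straight sides, 70 g. Loose, stands upright. Origin: centre of its underside; z up.
- skirt: Blue bell-shaped section: foot 60 mm diameter and 8 mm tall, tapering to a straight cylinder 46 mm in diameter from 14 mm to its flat top at 45 mm (black band near the top). 60 g. Loose, upright; grip the 46 mm cylinder. Origin: centre of its underside; z up.
- torso: Brown painted straight cylinder, 40 mm diameter, 45 mm tall, flat top and bottom, orange collar and orange spot in its top, black belt at its foot. 45 g. Loose, upright. Origin: centre of its underside; z up.
- head: Painted head, skin-coloured with face, red headband and black hair with a red spot on top: flat foot 32 mm diameter, widening to 44 mm, straight sides from 10 to 34 mm, 44 mm tall in all. 40 g. Loose, upright. Origin: centre of its underside; z up.
- turntable: Spray turntable: green disc 90 mm diameter on a steel stem and foot, fixed to the bench and not turning. Its flat top is 45 mm above the bench. Origin: on its axis at bench height; z up.
- primed_torso: Unpainted light-grey section, same shape as the torso (40 mm diameter, 45 mm tall). Loose; not part of this doll, leave it. Origin: centre of its underside.
- primed_head: Unpainted light-grey section, same shape as the head (44 mm diameter, 44 mm tall). Loose; not part of this doll, leave it. Origin: centre of its underside.
- tins: Stack of three shallow aluminium tins joined as one piece, 50 mm diameter, 46 mm tall. Loose; leave it. Origin: centre of its underside.
- tape: Roll of yellow masking tape lying flat, 80 mm outer and 56 mm inner diameter, 24 mm tall. Loose; leave it. Origin: centre of its underside.
There are look-alikes about, which are no part of the job. There is more than one size of the skirt; the job needs the middle-sized.

How it is judged:
On the way, in this order (a step that is already met when the one before it is completed fails the run):
1. the plinth stands on the turntable, let go (horizontal distance between plinth and turntable below 0.012 m and z of plinth in the frame of turntable between 0.041 and 0.049 m and angle between plinth's own z axis and vertical below 0.08 rad and contact force between the fingers and plinth below 0.1 N and linear speed of plinth below 0.03 m/s), for 0.2 s.
2. the skirt stands on the plinth, let go, with everything below it still in place (horizontal distance between plinth and turntable below 0.012 m and z of plinth in the frame of turntable between 0.041 and 0.049 m and angle between each of plinth, skirt's own z axis and vertical below 0.08 rad and horizontal distance between skirt and plinth below 0.009 m and z of skirt in the frame of plinth between 0.024 and 0.032 m and contact force between the fingers and skirt below 0.1 N and linear speed of skirt below 0.03 m/s), for 0.2 s.
3. the brown torso stands on the skirt, let go, with everything below it still in place (horizontal distance between plinth and turntable below 0.012 m and z of plinth in the frame of turntable between 0.041 and 0.049 m and angle between each of plinth, skirt, torso's own z axis and vertical below 0.08 rad and horizontal distance between skirt and plinth below 0.009 m and z of skirt in the frame of plinth between 0.024 and 0.032 m and horizontal distance between torso and skirt below 0.009 m and z of torso in the frame of skirt between 0.041 and 0.049 m and contact force between the fingers and torso below 0.1 N and linear speed of torso below 0.03 m/s), for 0.2 s.
4. the painted head stands on the torso, let go, with everything below it still in place (horizontal distance between plinth and turntable below 0.012 m and z of plinth in the frame of turntable between 0.041 and 0.049 m and angle between each of plinth, skirt, torso, head's own z axis and vertical below 0.08 rad and horizontal distance between skirt and plinth below 0.009 m and z of skirt in the frame of plinth between 0.024 and 0.032 m and horizontal distance between torso and skirt below 0.009 m and z of torso in the frame of skirt between 0.041 and 0.049 m and horizontal distance between head and torso below 0.009 m and z of head in the frame of torso between 0.041 and 0.049 m and contact force between the fingers and head below 0.1 N and linear speed of head below 0.03 m/s), for 0.2 s.
At the end, for the whole second after the job is handed in: Plinth within 12 mm of the turntable's centre; skirt, torso, head each within 9 mm of the piece below; all seated (height within 4 mm), upright (0.08 rad), released, at rest; primed pieces, tins and tape roll upright and within 30 mm of their starts (horizontal distance between plinth and turntable below 0.012 m and z of plinth in the frame of turntable between 0.041 and 0.049 m and angle between each of plinth, skirt, torso, head's own z axis and vertical below 0.08 rad and linear speed of each of plinth, skirt, torso, head below 0.02 m/s and angular speed of each of plinth, skirt, torso, head below 0.2 rad/s and horizontal distance between skirt and plinth below 0.009 m and z of skirt in the frame of plinth between 0.024 and 0.032 m and horizontal distance between torso and skirt below 0.009 m and z of torso in the frame of skirt between 0.041 and 0.049 m and horizontal distance between head and torso below 0.009 m and z of head in the frame of torso between 0.041 and 0.049 m and not (distance of primed_torso from where it was at the start of the episode above 0.03 m or angle between primed_torso's own z axis and vertical above 0.35 rad) and not (distance of primed_head from where it was at the start of the episode above 0.03 m or angle between primed_head's own z axis and vertical above 0.35 rad) and not (distance of tins from where it was at the start of the episode above 0.03 m or angle between tins's own z axis and vertical above 0.35 rad) and not (distance of tape from where it was at the start of the episode above 0.03 m or angle between tape's own z axis and vertical above 0.35 rad)); the robot touches nothing.
It fails at once if a doll section was dropped or slammed onto the piece below (over 0.5 m/s in the last 12 mm) ((horizontal distance between plinth and turntable below 0.03 m and z of plinth in the frame of turntable between 0.035 and 0.057 m and linear speed of plinth above 0.5 m/s) or (horizontal distance between skirt and plinth below 0.03 m and z of skirt in the frame of plinth between 0.018 and 0.04 m and linear speed of skirt above 0.5 m/s) or (horizontal distance between torso and skirt below 0.03 m and z of torso in the frame of skirt between 0.035 and 0.057 m and linear speed of torso above 0.5 m/s) or (horizontal distance between head and torso below 0.03 m and z of head in the frame of torso between 0.035 and 0.057 m and linear speed of head above 0.5 m/s)).
It fails at once if a primed section, the tins or the tape roll was moved more than 30 mm or tipped over ((distance of primed_torso from where it was at the start of the episode above 0.03 m or angle between primed_torso's own z axis and vertical above 0.35 rad) or (distance of primed_head from where it was at the start of the episode above 0.03 m or angle between primed_head's own z axis and vertical above 0.35 rad) or (distance of tins from where it was at the start of the episode above 0.03 m or angle between tins's own z axis and vertical above 0.35 rad) or (distance of tape from where it was at the start of the episode above 0.03 m or angle between tape's own z axis and vertical above 0.35 rad)).
It also fails if it takes over 120 s, if anything falls off the work surface, if the arm or the gripper's body presses on something with over 40 N, if the wrist force passes 120 N, or if a joint passes its speed limit or range.

## Working session

There is one attempt and no reset: what is moved stays moved. The work goes in short steps, Python scripts to look and compute and a tool call to move; the robot and the scene stay as the last step left them, time stands still between calls to the robot, and variables do not carry over. Pictures are saved under pics/ and viewed, and the job is handed in when it is done.

Besides the shell and the picture viewer there is one more tool, called after "Request:" by a JSON object that holds its "op" and its "data", one argument or row to a line. apply_moves: Moves the arm, as the interface text tells. Its arguments: {"type":"object","properties":{"steps":{"type":"array"},"grip_force":{"type":"number"}},"required":["steps"]}

```bash
ls; mkdir -p pics; cat > h.py <<'E'
import numpy as np,cv2
from workcell import status,camera,calibration,workorder
from scipy.spatial.transform import Rotation as R
def grab(n,name):
    s=status.read_state(); im,d=camera(n); cv2.imwrite(f'pics/{name}.png',im[:,:,::-1]); np.savez(f'pics/{name}.npz',im=im,d=d,tcp=s['tcp_pos'],q=s['eef_rot']); return im,d,s
def cam2world(n,s=None):
    c=calibration(n)
    if n=='wrist':
        T=np.eye(4);T[:3,:3]=R.from_quat(s['eef_rot']).as_matrix();T[:3,3]=s['tcp_pos'];return T@np.array(c['T_tool_cam'])
    return np.linalg.inv(np.array(c['world_to_cam']))
def rays(n,uv,s=None):
    c=calibration(n);f=240/np.tan(np.radians(c['fov_y'])/2)
    K=np.array([[f,0,c['cx']],[0,f,c['cy']],[0,0,1.]])
    p=cv2.undistortPoints(np.array(uv,float).reshape(-1,1,2),K,np.array([c['k1'],0,0,0.])).reshape(-1,2)
    T=cam2world(n,s)
    d=np.c_[p[:,0],-p[:,1],-np.ones(len(p))]
    return T[:3,3],d@T[:3,:3].T
def onplane(n,uv,z,s=None):
    o,d=rays(n,uv,s); t=(z-o[2])/d[:,2]; return o+d*t[:,None]
def withdepth(n,uv,dep,s=None):
    o,d=rays(n,uv,s); return o+d*np.array(dep)[:,None]
E
python3 - <<'E'
from h import *
for n in('side','top','wrist'):
    im,d,s=grab(n,n+'0'); c=calibration(n); print(n,{k:np.round(v,3).tolist() for k,v in c.items()})
print(s)
E
```

```text
pics
side {'fov_y': 44.597, 'cx': 310.06, 'cy': 232.378, 'k1': 0.067, 'world_to_cam': [[0.927, -0.375, -0.018, -0.48], [0.295, 0.698, 0.652, -0.187], [-0.232, -0.61, 0.758, -1.233], [0.0, 0.0, 0.0, 1.0]]}
top {'fov_y': 50.019, 'cx': 322.985, 'cy': 240.562, 'k1': -0.064, 'world_to_cam': [[0.029, -0.999, 0.027, -0.025], [0.985, 0.033, 0.166, -0.535], [-0.167, 0.022, 0.986, -1.292], [0.0, 0.0, 0.0, 1.0]]}
wrist {'fov_y': 63.071, 'cx': 320.811, 'cy': 234.366, 'k1': -0.02, 'T_tool_cam': [[0.0, 0.278, -0.961, -0.143], [1.0, -0.0, 0.0, 0.0], [-0.0, -0.961, -0.278, -0.07], [0.0, 0.0, 0.0, 1.0]]}
{'clock': 0.1, 'qpos': array([ 1.08649401e+00,  2.07395201e-01,  1.54287085e+00,  6.61558729e-06,
        1.39352457e+00, -1.50495135e-01]), 'joint_velocities': array([-0.00023695, -0.00271076, -0.00028898, -0.00039944, -0.00099868,
        0.00050668]), 'tau': array([-3.56910687e-05, -3.84092724e+01, -2.92550021e+01, -2.21683863e-04,
        4.80607632e-03,  3.39328130e-05]), 'tcp_pos': array([0.18806134, 0.54261429, 0.23017925]), 'eef_rot': array([ 0.11673426,  0.69752498, -0.11820939,  0.69703555]), 'contact_force': array([-1.17509327, -0.174633  , -0.33230054]), 'ft_torque': array([ 0.00699112,  0.02205582, -0.00412536]), 'finger_gap': 1.0010727596473334}
```

View pics/top0.png

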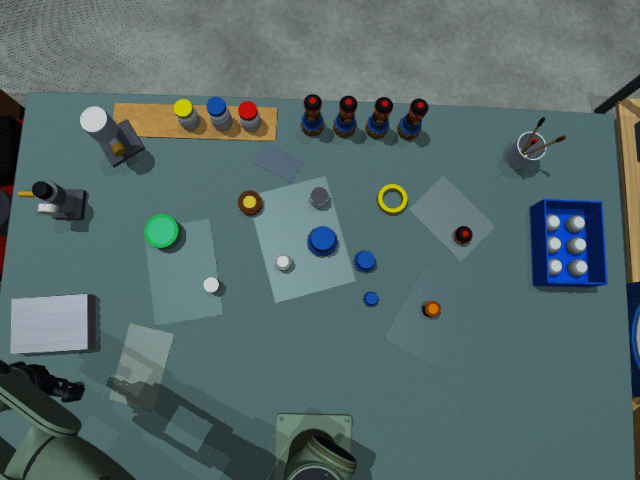

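View pics/side0.png

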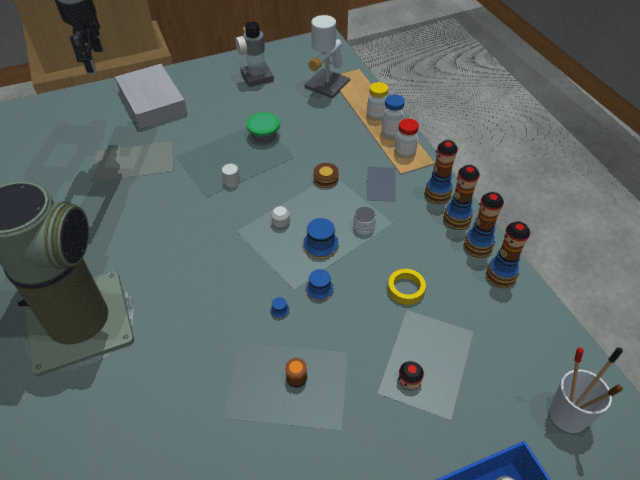

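View pics/wrist0.png

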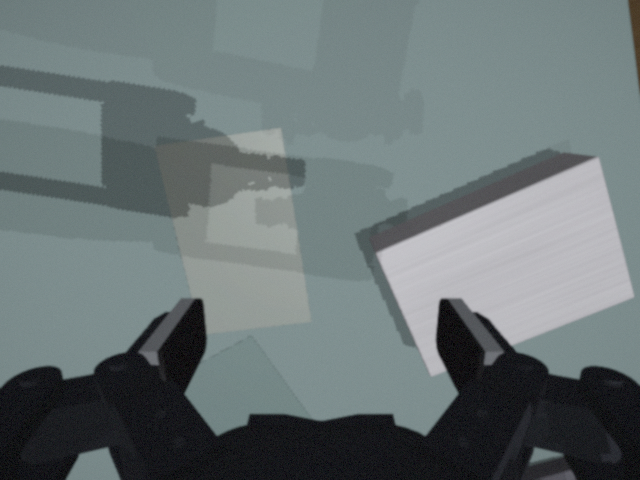

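The top view shows three blue skirts: about (322,240) large, (365,260) middle and (371,298) small. The plinth is at (250,203), turntable (163,232), torso (432,309), head (463,235). The four finished dolls at the back are look-alikes. Next I measure the sizes.

```bash
cat > m.py <<'E'
from h import *
from scipy import ndimage as ni
def blobs(im,mask,minA=15):
    n,l,st,c=cv2.connectedComponentsWithStats(mask.astype(np.uint8))
    return [(st[i],c[i],l==i) for i in range(1,n) if st[i][4]>=minA]
E
python3 - <<'E'
from m import *
z=np.load('pics/top0.npz');im=z['im'];d=z['d']
hsv=cv2.cvtColor(im,cv2.COLOR_RGB2HSV);H,S,V=[hsv[...,i].astype(int) for i in range(3)]
M={'blue':(H>100)&(H<125)&(S>150)&(V>60),'green':(H>60)&(H<85)&(S>140),'orange':(H>8)&(H<20)&(S>180)&(V>120),'brass':(H>18)&(H<27)&(S>120)&(V>110),'red':((H<6)|(H>174))&(S>150)&(V>100),'dark':(V<45)}
for k,m in M.items():
    for st,c,mk in blobs(im,m):
        x,y=c
        if 100<y<330 and 120<x<520:
            dd=np.median(d[mk]);p=withdepth('top',[c],[dd])[0]
            print(k,st.tolist(),c.round(1),p.round(3))
for nm in('side','top'):
    im=np.load(f'pics/{nm}0.npz')['im']
    a=im[165:330,150:490] if nm=='top' else im[200:400,240:440]
    cv2.imwrite(f'pics/crop_{nm}.png',cv2.resize(a[:,:,::-1],None,fx=2.3 if nm=='top' else 2.9,fy=2.3 if nm=='top' else 2.9,interpolation=2))
E
```

```text
blue [206, 97, 20, 18, 274] [215.6 105.3] [0.868 0.28  0.116]
blue [302, 114, 21, 17, 126] [310.8 123.4] [0.858 0.034 0.042]
blue [335, 114, 21, 18, 127] [343.8 124.6] [ 0.858 -0.056  0.043]
blue [367, 114, 22, 20, 128] [375.7 125.8] [ 0.858 -0.143  0.043]
blue [400, 115, 21, 20, 123] [408. 127.] [ 0.858 -0.232  0.043]
blue [308, 226, 29, 30, 638] [322.  240.4] [ 0.534 -0.006  0.06 ]
blue [353, 251, 23, 21, 355] [364.3 260.7] [ 0.487 -0.117  0.044]
blue [363, 292, 15, 15, 169] [370.2 298.6] [ 0.39  -0.136  0.029]
green [144, 214, 35, 35, 953] [161.1 230.7] [0.547 0.413 0.046]
orange [428, 303, 11, 11, 93] [432.7 308.1] [ 0.369 -0.295  0.047]
brass [113, 103, 164, 38, 2268] [183.9 122.1] [0.864 0.388 0.006]
brass [230, 106, 10, 18, 70] [234.6 113. ] [0.896 0.248 0.006]
brass [243, 195, 14, 13, 69] [249.2 201.6] [0.637 0.19  0.03 ]
red [309, 98, 7, 6, 32] [312.1 100.2] [0.869 0.032 0.164]
red [345, 99, 7, 6, 33] [348.4 101.5] [ 0.869 -0.059  0.164]
red [238, 101, 19, 18, 262] [247.2 109.6] [0.868 0.201 0.096]
red [382, 101, 6, 6, 27] [384.5 103.1] [ 0.868 -0.149  0.165]
red [417, 102, 
[... 627 characters left out ...]
 [371, 121, 15, 9, 41] [377.7 126.3] [ 0.848 -0.146  0.064]
dark [339, 122, 15, 7, 39] [345.8 125.3] [ 0.849 -0.06   0.058]
dark [303, 125, 21, 11, 71] [314.2 131.9] [0.845 0.024 0.013]
dark [381, 127, 8, 11, 21] [384.2 132.8] [ 0.848 -0.169  0.02 ]
dark [336, 128, 19, 10, 63] [346.3 133.6] [ 0.843 -0.065  0.015]
dark [113, 130, 31, 37, 274] [126.1 147.9] [0.781 0.54  0.012]
dark [398, 130, 20, 10, 61] [407.2 135.8] [ 0.841 -0.233  0.022]
dark [367, 132, 14, 7, 38] [374.3 135.4] [ 0.84  -0.142  0.017]
dark [455, 226, 17, 19, 170] [463.2 234.2] [ 0.565 -0.378  0.044]
dark [315, 248, 13, 4, 21] [321.1 250. ] [ 0.512 -0.004  0.039]
dark [422, 306, 8, 11, 33] [424.1 311. ] [ 0.362 -0.279  0.018]
```

View pics/crop_side.png

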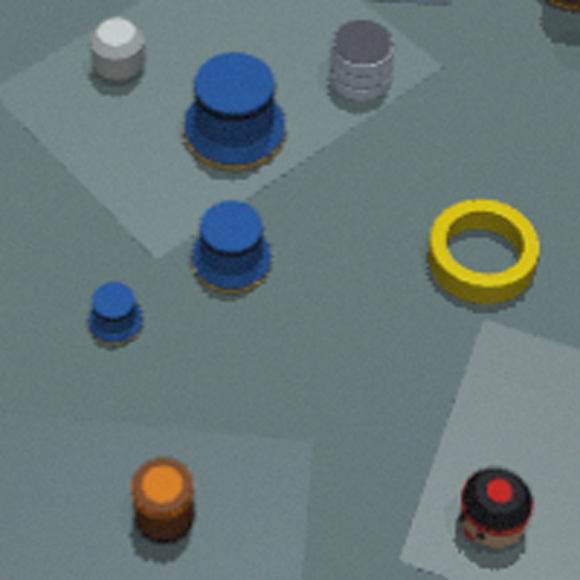

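View pics/crop_top.png

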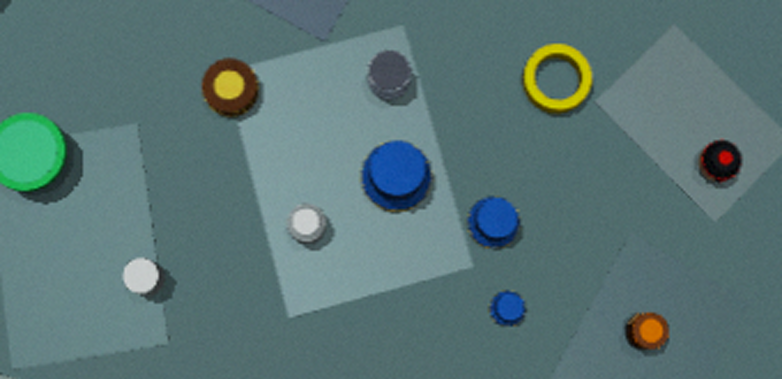

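The enlarged crop confirms it. The blue skirts at top-view pixels (322,240), (365,260) and (371,298) have tops at 60, 44 and 29 mm. The middle one at (365,260) fits the 45 mm description. Next I plan the move to look at the plinth.

```bash
cat > mv.py <<'E'
from h import *
def shift(t,s=None):
    s=s or status.read_state(); Rm=R.from_quat(s['eef_rot']).as_matrix()
    return Rm.T@(np.array(t)-s['tcp_pos'])
E
python3 - <<'E'
from mv import *
s=status.read_state();print(R.from_quat(s['eef_rot']).as_matrix().round(3))
print(shift([0.63,0.19,0.13]).round(3),shift([0.547,0.413,0.15]).round(3))
E
```

```text
[[-0.001  0.328  0.945]
 [-0.002  0.945 -0.328]
 [-1.    -0.002 -0.   ]]
[ 0.101 -0.188  0.533] [ 0.08  -0.005  0.382]
```

Request:
{"op": "apply_moves", "data": {
  "steps": [0.0854,0.02,-0.005,0.05,0,0.0854,0.04,-0.005,0.1,0,0.0854,0.05,-0.005,0.15,0,0.0854,0.06,-0.005,0.2,0,0.0854,0.07,-0.005,0.25,0,0.0854,0.07,-0.005,0.3,0,0.0854,0.07,-0.005,0.34,0,0.0854,0.07,-0.005,0.37,0,0.0854,0.07,-0.005,0.38,0,0.0854,0.07,-0.005,0.38,0],
  "grip_force": 40
}}

```text
clock: 1.15
tcp_pos: [0.5467, 0.4131, 0.1605]
eef_rot: [0.118, 0.697, -0.118, 0.697]
contact_force: [-0.9, 0.4, 0.2]
finger_gap: 0.993
```

```bash
cat > fit.py <<'E'
from m import *
# fit circle of a colour mask on plane z in wrist view: world contour pts -> min enclosing/LS circle
def circ(n,mask,z,s=None):
    cs,_=cv2.findContours(mask.astype(np.uint8),cv2.RETR_EXTERNAL,cv2.CHAIN_APPROX_NONE)
    c=max(cs,key=cv2.contourArea).reshape(-1,2).astype(float)
    p=onplane(n,c,z,s)[:,:2]
    A=np.c_[2*p,np.ones(len(p))];b=(p**2).sum(1);x=np.linalg.lstsq(A,b,rcond=None)[0]
    r=np.sqrt(x[2]+x[0]**2+x[1]**2); res=np.abs(np.hypot(*(p-x[:2]).T)-r)
    return x[:2].round(4),round(r,4),'res',res.mean().round(4),'px',c.mean(0).round(0)
def masks(im):
    hsv=cv2.cvtColor(im,cv2.COLOR_RGB2HSV);H,S,V=[hsv[...,i].astype(int) for i in range(3)]
    return {'blue':(H>100)&(H<125)&(S>150)&(V>60),'green':(H>60)&(H<85)&(S>140),'orange':(H>8)&(H<18)&(S>180)&(V>120),'brass':(H>18)&(H<30)&(S>120)&(V>110),'red':((H<6)|(H>174))&(S>150)&(V>100),'dark':(V<45)}
E
python3 - <<'E'
from fit import *
im,d,s=grab('wrist','tt1');print(s['tcp_pos'],s['eef_rot'])
print('wrist',circ('wrist',masks(im)['green'],0.045,s))
z=np.load('pics/top0.npz');print('top',circ('top',masks(z['im'])['green'],0.045))
print('to plinth',shift([0.637,0.19,0.13]) if 0 else '')
E
```

```text
[0.54668229 0.41307917 0.16051839] [ 0.1180939   0.69748254 -0.11844773  0.69680849]
wrist (array([0.5499, 0.4126]), np.float64(0.0399), 'res', np.float64(0.0026), 'px', array([300., 251.]))
top (array([0.5476, 0.4136]), np.float64(0.0446), 'res', np.float64(0.0006), 'px', array([161., 231.]))
to plinth
```

View pics/tt1.png

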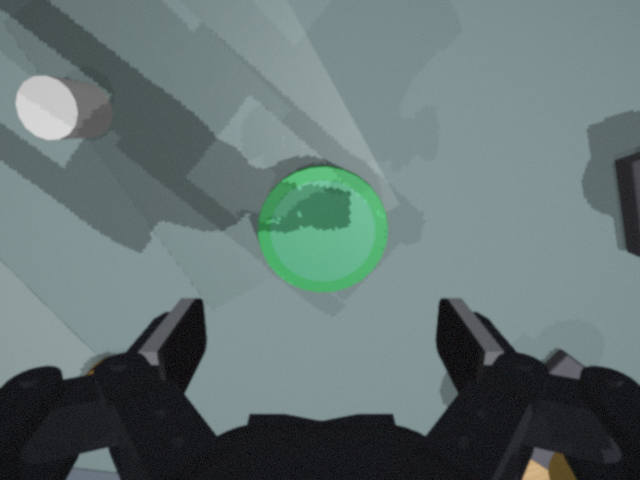

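The wrist view shows the turntable at about (323,229), partly in the gripper's shadow. I refit with a looser mask.

```bash
python3 - <<'E'
from fit import *
from mv import *
z=np.load('pics/tt1.npz');im=z['im'];s={'tcp_pos':z['tcp'],'eef_rot':z['q']}
hsv=cv2.cvtColor(im,cv2.COLOR_RGB2HSV);m=(hsv[...,0]>62)&(hsv[...,0]<85)&(hsv[...,1]>120)
m=cv2.morphologyEx(m.astype(np.uint8),cv2.MORPH_CLOSE,np.ones((15,15)))
print(circ('wrist',m,0.045,s))
print(shift([0.635,0.19,0.13]).round(3))
E
```

```text
(array([0.5491, 0.4135]), np.float64(0.044), 'res', np.float64(0.0003), 'px', array([322., 229.]))
[ 0.03  -0.182  0.158]
```

Request:
{"op": "apply_moves", "data": {
  "steps": [0.0854,0.005,-0.03,0.026,0,0.0854,0.01,-0.06,0.052,0,0.0854,0.015,-0.09,0.078,0,0.0854,0.02,-0.12,0.104,0,0.0854,0.025,-0.15,0.13,0,0.0854,0.03,-0.175,0.152,0,0.0854,0.03,-0.182,0.158,0,0.0854,0.03,-0.182,0.158,0]
}}

```text
clock: 2.0
tcp_pos: [0.6345, 0.1906, 0.1312]
eef_rot: [0.118, 0.698, -0.118, 0.697]
contact_force: [0.4, -0.0, 0.0]
finger_gap: 1.0
```

```bash
python3 - <<'E'
from fit import *
from mv import *
im,d,s=grab('wrist','pl1');print(s['tcp_pos'])
m=masks(im)['brass']; b=[x for x in blobs(im,m,100)]
for st,c,mk in b: print(st,c.round(0))
hsv=cv2.cvtColor(im,cv2.COLOR_RGB2HSV)
print(hsv[225:245:5,260:380:10].tolist()[0])
E
```

```text
[0.63452599 0.19055233 0.13122912]
[ 295  214   53   51 2070] [321. 239.]
[[90, 24, 149], [86, 19, 107], [11, 156, 95], [10, 129, 73], [19, 153, 118], [21, 138, 153], [21, 143, 153], [21, 137, 153], [20, 139, 150], [12, 149, 77], [11, 146, 112], [78, 22, 140]]
```

View pics/pl1.png

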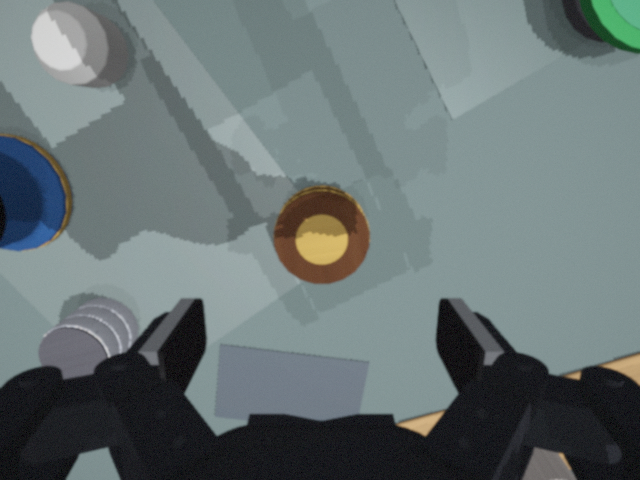

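The plinth's brass spot is at (321,239), between the jaws with nothing close by.

```bash
python3 - <<'E'
from fit import *
from mv import *
z=np.load('pics/pl1.npz');im=z['im'];s={'tcp_pos':z['tcp'],'eef_rot':z['q']}
r=circ('wrist',masks(im)['brass'],0.028,s);print(r)
print(circ('top',masks(np.load('pics/top0.npz')['im'])['brass']&(np.indices((480,640))[0]>180),0.028))
p=r[0];print(shift([p[0],p[1],0.002]).round(4))
E
```

```text
(array([0.639 , 0.1898]), np.float64(0.0169), 'res', np.float64(0.0002), 'px', array([321., 239.]))
(array([ 0.6612, -0.1925]), np.float64(0.0369), 'res', np.float64(0.0019), 'px', array([391., 200.]))
[ 0.1294 -0.0004  0.0051]
```

Request:
{"op": "apply_moves", "data": {
  "steps": [0.0854,0.02,0,0.003,0,0.0854,0.05,0,0.0045,0,0.0854,0.08,0,0.0045,0,0.0854,0.105,0,0.0045,0,0.0854,0.12,0,0.0045,0,0.0854,0.127,0,0.0045,0,0.0854,0.129,0,0.0045,0,0.0854,0.129,0,0.0045,0]
}}

```text
clock: 2.85
tcp_pos: [0.6404, 0.1896, 0.0034]
eef_rot: [0.118, 0.697, -0.117, 0.698]
contact_force: [-0.3, 0.0, -0.5]
finger_gap: 0.999
```

Request:
{"op": "apply_moves", "data": {
  "steps": [0.065,0,0,0,0,0.055,0,0,0,0,0.05,0,0,0,0,0.05,0,0,0,0,0.05,0,0,0,0,0.05,0,0,0,0],
  "grip_force": 40
}}

```text
clock: 3.45
tcp_pos: [0.6413, 0.189, 0.0043]
eef_rot: [0.118, 0.696, -0.117, 0.698]
contact_force: [-0.5, 0.8, 6.5]
finger_gap: 0.725
```

Request:
{"op": "apply_moves", "data": {
  "steps": [0.05,-0.005,0,0,0,0.05,-0.015,0,0,0,0.05,-0.03,0,0,0,0.05,-0.055,0,0,0,0.05,-0.08,0,0,0,0.05,-0.105,0,0,0,0.05,-0.125,0,0,0,0.05,-0.13,0,0,0,0.05,-0.13,0,0,0]
}}

```text
clock: 4.35
tcp_pos: [0.6406, 0.1889, 0.1341]
eef_rot: [0.118, 0.696, -0.117, 0.698]
contact_force: [1.2, -0.8, -0.9]
finger_gap: 0.719
```

```bash
python3 - <<'E'
from fit import *
from mv import *
im,d,s=grab('wrist','pl2');print(s['tcp_pos'],s['finger_gap'])
mk=max(blobs(im,masks(im)['brass'],100),key=lambda b:b[0][4]);print(mk[0],mk[1],np.median(d[mk[2]]))
p=withdepth('wrist',[mk[1]],[np.median(d[mk[2]])],s)[0];Rm=R.from_quat(s['eef_rot']).as_matrix()
print(p,'tool',Rm.T@(p-s['tcp_pos']))
print(shift([0.5485,0.4135,0.16]).round(4))
E
```

```text
[0.64055741 0.1889265  0.13412042] 0.7188138158364766
[ 271  283  101   90 7047] [320.77011494 327.69973038] 0.13254434
[0.63782591 0.19018357 0.15809609] tool [-0.02398323  0.00032774 -0.00292761]
[-0.0276  0.1825 -0.1596]
```

View pics/pl2.png

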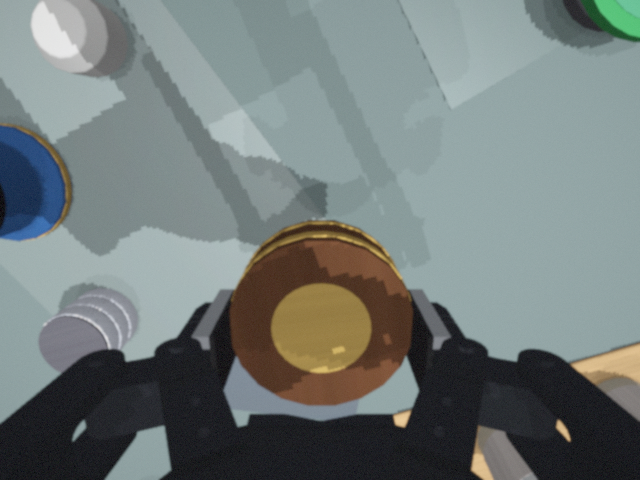

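Request:
{"op": "apply_moves", "data": {
  "steps": [0.05,-0.005,0.02,-0.017,0,0.05,-0.005,0.045,-0.039,0,0.05,-0.005,0.07,-0.061,0,0.05,-0.005,0.095,-0.083,0,0.05,-0.005,0.12,-0.105,0,0.05,-0.005,0.145,-0.126,0,0.05,0,0.165,-0.142,0,0.05,0.01,0.177,-0.152,0,0.05,0.02,0.1825,-0.157,0,0.05,0.03,0.1825,-0.157,0]
}}

```text
clock: 5.4
tcp_pos: [0.55, 0.4125, 0.0998]
eef_rot: [0.116, 0.698, -0.118, 0.697]
contact_force: [0.3, -0.3, -0.8]
finger_gap: 0.725
```

```bash
python3 - <<'E'
from fit import *
from mv import *
im,d,s=grab('wrist','pl3');print(s['tcp_pos'],s['joint_velocities'].round(3))
print(shift([0.5513,0.4125,0.05]).round(4))
E
```

```text
[0.55001084 0.41249646 0.09984692] [-0.03   0.102  0.064 -0.014 -0.167 -0.009]
[0.0478 0.0023 0.0015]
```

View pics/pl3.png

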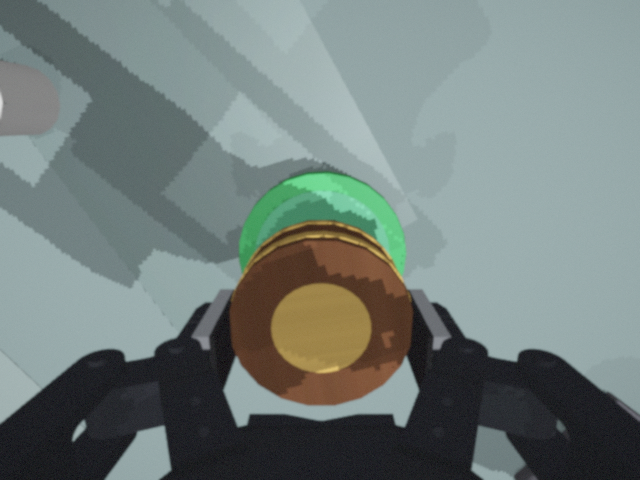

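The plinth is held over the disc: spot at (321,328), green disc centred at column about 322. I lower it.

Request:
{"op": "apply_moves", "data": {
  "steps": [0.05,0.012,0.001,0.001,0,0.05,0.024,0.001,0.001,0,0.05,0.034,0.001,0.001,0,0.05,0.04,0.001,0.001,0,0.05,0.043,0.001,0.001,0,0.05,0.045,0.001,0.001,0,0.05,0.047,0.001,0.001,0,0.05,0.048,0.001,0.001,0,0.05,0.049,0.001,0.001,0]
}}

```text
clock: 6.35
tcp_pos: [0.5527, 0.4135, 0.0537]
eef_rot: [0.118, 0.697, -0.117, 0.698]
contact_force: [-0.3, 1.0, -0.7]
finger_gap: 0.725
```

Request:
{"op": "apply_moves", "data": {
  "steps": [0.05,0.001,0,-0.001,0,0.05,0.002,0,-0.001,0,0.05,0.003,0,-0.001,0,0.05,0.003,0,-0.001,0]
}}

```text
clock: 6.75
tcp_pos: [0.5513, 0.4136, 0.0501]
eef_rot: [0.117, 0.697, -0.118, 0.697]
contact_force: [0.5, 0.0, -1.3]
finger_gap: 0.717
```

Request:
{"op": "apply_moves", "data": {
  "steps": [0.05,0.001,0,0,0,0.05,0.001,0,0,0,0.05,0.002,0,0,0,0.05,0.002,0,0,0]
}}

```text
clock: 7.15
tcp_pos: [0.5516, 0.4137, 0.0493]
eef_rot: [0.118, 0.697, -0.117, 0.697]
contact_force: [-1.6, -1.2, 4.2]
finger_gap: 0.719
```

Contact is made, with about 5 N of upward force. I release.

Request:
{"op": "apply_moves", "data": {
  "steps": [0.064,0,0,0,0,0.068,0,0,0,0,0.074,0,0,0,0,0.0854,0,0,0,0,0.0854,0,0,0,0,0.0854,0,0,0,0,0.0854,0,0,0,0,0.0854,0,0,0,0]
}}

```text
clock: 7.95
tcp_pos: [0.5515, 0.4136, 0.0483]
eef_rot: [0.117, 0.697, -0.117, 0.697]
contact_force: [0.9, -0.2, 0.6]
finger_gap: 1.004
```

Request:
{"op": "apply_moves", "data": {
  "steps": [0.0854,-0.01,0,0,0,0.0854,-0.03,0,0,0,0.0854,-0.055,0,0,0,0.0854,-0.08,0,0,0,0.0854,-0.1,0,0,0,0.0854,-0.11,0,0,0,0.0854,-0.11,0,0,0]
}}

```text
clock: 8.65
tcp_pos: [0.5528, 0.4144, 0.1612]
eef_rot: [0.119, 0.696, -0.116, 0.699]
contact_force: [0.7, -0.3, 0.3]
finger_gap: 1.002
```

```bash
python3 - <<'E'
from fit import *
from mv import *
im,d,s=grab('wrist','pl4');print(s['tcp_pos'])
mk=max(blobs(im,masks(im)['brass'],100),key=lambda b:b[0][4])
print(circ('wrist',mk[2],0.073,s))
hsv=cv2.cvtColor(im,cv2.COLOR_RGB2HSV);m=(hsv[...,0]>62)&(hsv[...,0]<85)&(hsv[...,1]>120)
print(circ('wrist',m,0.045,s))
print('skirt',shift([0.485,-0.117,0.15]).round(4), circ('top',max(blobs(0,masks(np.load('pics/top0.npz')['im'])['blue']&(np.indices((480,640))[0]>245)&(np.indices((480,640))[1]>345)&(np.indices((480,640))[0]<280)),key=lambda b:b[0][4])[2],0.045))
E
```

```text
[0.55278339 0.41441449 0.16118017]
(array([0.5498, 0.4147]), np.float64(0.0169), 'res', np.float64(0.0002), 'px', array([319., 234.]))
(array([0.5503, 0.4134]), np.float64(0.0413), 'res', np.float64(0.0032), 'px', array([316., 215.]))
skirt [ 0.0087 -0.5235  0.1108] (array([ 0.4983, -0.6638]), np.float64(0.0823), 'res', np.float64(0.0236), 'px', array([568., 263.]))
```

View pics/pl4.png

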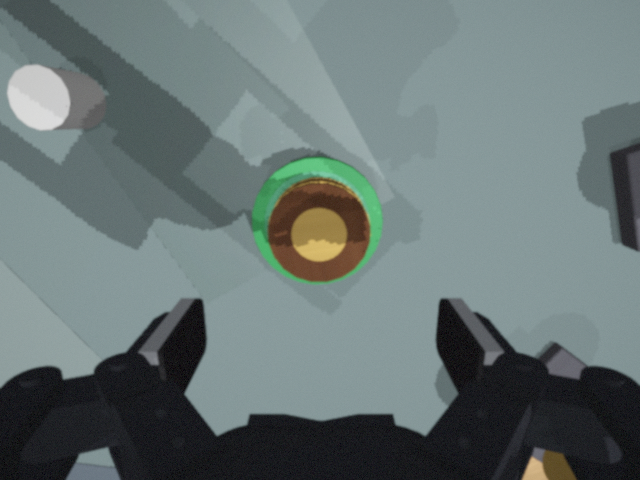

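The plinth is seated and centred on the disc, spot at (319,234), within about 1.5 mm. On to the skirt.

Request:
{"op": "apply_moves", "data": {
  "steps": [0.0854,0,-0.03,0.006,0,0.0854,0,-0.075,0.015,0,0.0854,0,-0.12,0.025,0,0.0854,0,-0.165,0.035,0,0.0854,0,-0.21,0.045,0,0.0854,0,-0.255,0.055,0,0.0854,0,-0.3,0.065,0,0.0854,0,-0.345,0.074,0,0.0854,0,-0.39,0.083,0,0.0854,0,-0.435,0.092,0]
}}

```text
clock: 9.7
tcp_pos: [0.4941, -0.0289, 0.1567]
eef_rot: [0.117, 0.698, -0.117, 0.696]
contact_force: [1.0, 0.3, -0.5]
finger_gap: 1.0
```

Request:
{"op": "apply_moves", "data": {
  "steps": [0.0854,0.004,-0.04,0.009,0,0.0854,0.008,-0.07,0.015,0,0.0854,0.008,-0.084,0.018,0,0.0854,0.008,-0.087,0.019,0,0.0854,0.008,-0.087,0.019,0,0.0854,0.008,-0.087,0.019,0]
}}

```text
clock: 10.3
tcp_pos: [0.4853, -0.1146, 0.15]
eef_rot: [0.117, 0.698, -0.117, 0.697]
contact_force: [-0.0, 0.7, 0.4]
finger_gap: 1.001
```

```bash
python3 - <<'E'
from fit import *
im,d,s=grab('wrist','sk1');print(s['tcp_pos'])
for st,c,mk in blobs(im,masks(im)['blue'],300): print(st,c.round(0),np.median(d[mk]))
E
```

```text
[ 0.48534359 -0.11460167  0.15002606]
[ 215   80   57   56 2423] [243. 107.] 0.2507122
[ 277  192   76   83 4757] [314. 233.] 0.26094154
[  427   192   129   118 10518] [492. 252.] 0.25008696
```

View pics/sk1.png

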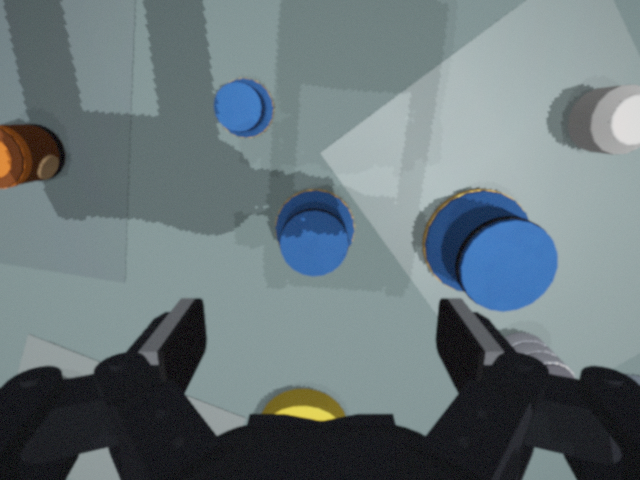

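The target middle skirt's top is at (315,243). The small one is at (243,107), the large one at (505,262), leaving about 23 mm of finger clearance.

```bash
cat > topc.py <<'E'
from fit import *
from mv import *
def topdisc(im,d,s,z,mask,tol=0.008,n='wrist'):
    # keep mask pixels whose depth-point height is within tol of z; largest blob; circle
    ys,xs=np.nonzero(mask&(d>0)); p=withdepth(n,np.c_[xs,ys],d[ys,xs],s)
    m=np.zeros(mask.shape,np.uint8); k=abs(p[:,2]-z)<tol; m[ys[k],xs[k]]=1
    m=cv2.morphologyEx(m,cv2.MORPH_OPEN,np.ones((3,3)))
    out=[]
    for st,c,mk in blobs(0,m,150): out.append((circ(n,mk,z,s),st[4]))
    return out
E
python3 - <<'E'
from topc import *
z=np.load('pics/sk1.npz');im=z['im'];s={'tcp_pos':z['tcp'],'eef_rot':z['q']}
for r in topdisc(im,z['d'],s,0.045,masks(im)['blue']|(im[...,2].astype(int)>im[...,0].astype(int)+40)): print(r)
t=np.load('pics/top0.npz')
for r in topdisc(t['im'],t['d'],None,0.045,masks(t['im'])['blue'],0.006,'top'): print('top',r)
E
```

```text
((array([ 0.491 , -0.1214]), np.float64(0.0227), 'res', np.float64(0.0002), 'px', array([313., 242.])), np.int32(3613))
((array([ 0.5374, -0.0103]), np.float64(0.0273), 'res', np.float64(0.0019), 'px', array([472., 235.])), np.int32(644))
top ((array([ 0.4911, -0.1196]), np.float64(0.0201), 'res', np.float64(0.0024), 'px', array([365., 259.])), np.int32(200))
```

Request:
{"op": "apply_moves", "data": {
  "steps": [0.0854,0.01,-0.0037,0.0065,0,0.0854,0.03,-0.0037,0.0065,0,0.0854,0.06,-0.0037,0.0065,0,0.0854,0.09,-0.0037,0.0065,0,0.0854,0.115,-0.0037,0.0065,0,0.0854,0.13,-0.0037,0.0065,0,0.0854,0.136,-0.0037,0.0065,0,0.0854,0.136,-0.0037,0.0065,0]
}}

```text
clock: 11.15
tcp_pos: [0.4897, -0.1208, 0.0131]
eef_rot: [0.117, 0.698, -0.117, 0.697]
contact_force: [0.0, 0.3, 1.0]
finger_gap: 0.997
```

Request:
{"op": "apply_moves", "data": {
  "steps": [0.065,0,0,0,0,0.055,0,0,0,0,0.045,0,0,0,0,0.035,0,0,0,0,0.035,0,0,0,0,0.035,0,0,0,0,0.035,0,0,0,0],
  "grip_force": 40
}}

```text
clock: 11.85
tcp_pos: [0.4914, -0.122, 0.0155]
eef_rot: [0.117, 0.696, -0.118, 0.698]
contact_force: [-0.0, 1.0, 4.7]
finger_gap: 0.517
```

Request:
{"op": "apply_moves", "data": {
  "steps": [0.035,-0.005,0,0,0,0.035,-0.015,0,0,0,0.035,-0.03,0,0,0,0.035,-0.055,0,0,0,0.035,-0.08,0,0,0,0.035,-0.105,0,0,0,0.035,-0.13,0,0,0,0.035,-0.14,0,0,0,0.035,-0.145,0,0,0,0.035,-0.145,0,0,0]
}}

```text
clock: 12.85
tcp_pos: [0.4901, -0.1215, 0.1593]
eef_rot: [0.117, 0.697, -0.118, 0.697]
contact_force: [-0.4, -0.4, -0.7]
finger_gap: 0.515
```

```bash
cat > held.py <<'E'
from topc import *
def held(name,key,mask=None):
    im,d,s=grab('wrist',name);Rm=R.from_quat(s['eef_rot']).as_matrix();print(s['tcp_pos'],s['finger_gap'])
    m=masks(im)[key] if mask is None else mask(im)
    m=m&(d>0)&(d<0.2)
    ys,xs=np.nonzero(m);p=withdepth('wrist',np.c_[xs,ys],d[ys,xs],s);q=(p-s['tcp_pos'])@Rm
    ok=(abs(q[:,1])<.03)&(abs(q[:,2])<.03)
    top=np.median(np.sort(q[ok,0])[:max(50,ok.sum()//3)])
    print('top tool x',top)
    zt=(s['tcp_pos']+Rm@[top,0,0])[2]
    mm=np.zeros(m.shape,np.uint8);k=ok&(abs(q[:,0]-top)<.004);mm[ys[k],xs[k]]=1
    r=circ('wrist',mm,zt,s);c=np.array([*r[0],zt]);print(r,'tool',(Rm.T@(c-s['tcp_pos'])).round(4))
    return s
E
python3 - <<'E'
from held import *
s=held('sk2','blue')
print(shift([0.5498,0.4147,0.16]).round(4))
E
```

```text
[ 0.49010862 -0.12151381  0.15931476] 0.5152570876955535
top tool x -0.029770495465954516
(array([ 0.4891, -0.1208]), np.float64(0.0223), 'res', np.float64(0.0002), 'px', array([322., 337.])) tool [-0.0298  0.0003 -0.0012]
[-0.0013  0.5261 -0.1187]
```

View pics/sk2.png

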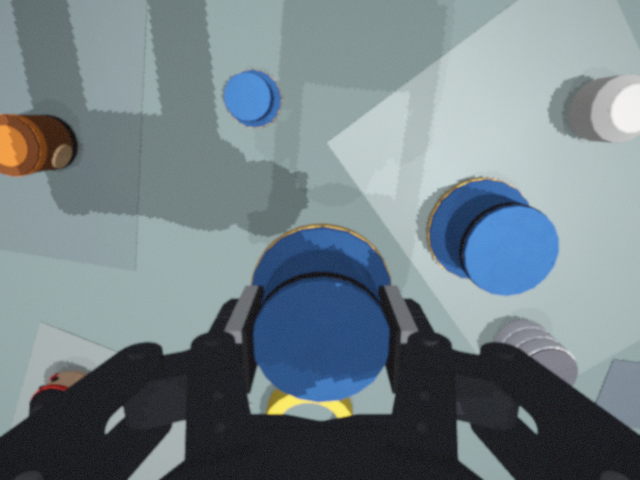

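The skirt is held, its top at (322,337), 1 mm off in tool z. I carry it over the plinth.

Request:
{"op": "apply_moves", "data": {
  "steps": [0.035,0,0.02,-0.0045,0,0.035,0,0.055,-0.0125,0,0.035,0,0.095,-0.021,0,0.035,0,0.135,-0.03,0,0.035,0,0.175,-0.039,0,0.035,0,0.215,-0.048,0,0.035,0,0.255,-0.057,0,0.035,0,0.295,-0.066,0,0.035,0,0.335,-0.075,0,0.035,0,0.375,-0.084,0]
}}

```text
clock: 13.9
tcp_pos: [0.5325, 0.2616, 0.157]
eef_rot: [0.117, 0.698, -0.118, 0.696]
contact_force: [0.9, -0.8, -1.1]
finger_gap: 0.518
```

Request:
{"op": "apply_moves", "data": {
  "steps": [0.035,0,0.04,-0.009,0,0.035,0,0.08,-0.018,0,0.035,0,0.115,-0.026,0,0.035,0,0.138,-0.031,0,0.035,0,0.149,-0.033,0,0.035,0.01,0.151,-0.0335,0,0.035,0.02,0.151,-0.0335,0,0.035,0.03,0.151,-0.0335,0,0.035,0.03,0.151,-0.0335,0]
}}

```text
clock: 14.8
tcp_pos: [0.5499, 0.4115, 0.1259]
eef_rot: [0.117, 0.699, -0.119, 0.696]
contact_force: [-0.4, -0.4, -2.1]
finger_gap: 0.519
```

```bash
python3 - <<'E'
from held import *
s=held('sk3','blue')
print(shift([0.5509,0.4143,0.088]).round(4))
E
```

```text
[0.54994218 0.41152613 0.12588336] 0.5194227432628982
top tool x -0.029705325272683315
(array([0.5491, 0.4123]), np.float64(0.0223), 'res', np.float64(0.0002), 'px', array([321., 337.])) tool [-0.0297  0.0003 -0.0012]
[ 0.0392  0.0023 -0.0004]
```

View pics/sk3.png

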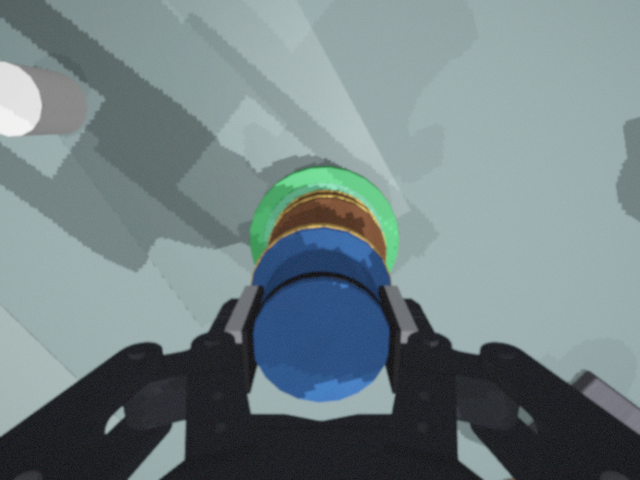

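Request:
{"op": "apply_moves", "data": {
  "steps": [0.035,0.008,0.002,0,0,0.035,0.016,0.002,0,0,0.035,0.023,0.002,0,0,0.035,0.028,0.002,0,0,0.035,0.031,0.002,0,0,0.035,0.033,0.002,0,0,0.035,0.034,0.002,0,0,0.035,0.035,0.002,0,0,0.035,0.036,0.002,0,0,0.035,0.036,0.002,0,0]
}}

```text
clock: 15.85
tcp_pos: [0.5522, 0.4158, 0.0933]
eef_rot: [0.117, 0.697, -0.117, 0.697]
contact_force: [0.1, 0.5, -0.3]
finger_gap: 0.516
```

Request:
{"op": "apply_moves", "data": {
  "steps": [0.035,0.001,-0.0015,0,0,0.035,0.002,-0.0015,0,0,0.035,0.003,-0.0015,0,0,0.035,0.004,-0.0015,0,0,0.035,0.0045,-0.0015,0,0,0.035,0.005,-0.0015,0,0,0.035,0.005,-0.0015,0,0]
}}

```text
clock: 16.55
tcp_pos: [0.5518, 0.4144, 0.0887]
eef_rot: [0.117, 0.697, -0.117, 0.697]
contact_force: [-0.9, -1.7, 2.0]
finger_gap: 0.517
```

Request:
{"op": "apply_moves", "data": {
  "steps": [0.035,0.0005,0,0,0,0.035,0.001,0,0,0,0.035,0.001,0,0,0]
}}

```text
clock: 16.85
tcp_pos: [0.5518, 0.4145, 0.0886]
eef_rot: [0.117, 0.697, -0.117, 0.697]
contact_force: [-3.2, -0.6, 6.6]
finger_gap: 0.517
```

Firm contact at 6.6 N. I release and retreat.

Request:
{"op": "apply_moves", "data": {
  "steps": [0.046,0,0,0,0,0.05,0,0,0,0,0.056,0,0,0,0,0.066,0,0,0,0,0.0854,0,0,0,0,0.0854,0,0,0,0,0.0854,0,0,0,0,0.0854,0,0,0,0]
}}

```text
clock: 17.65
tcp_pos: [0.5518, 0.4144, 0.0873]
eef_rot: [0.117, 0.697, -0.117, 0.697]
contact_force: [-0.6, 0.1, -1.3]
finger_gap: 1.001
```

Request:
{"op": "apply_moves", "data": {
  "steps": [0.0854,-0.01,0,0,0,0.0854,-0.03,0,0,0,0.0854,-0.055,0,0,0,0.0854,-0.08,0,0,0,0.0854,-0.1,0,0,0,0.0854,-0.11,0,0,0,0.0854,-0.11,0,0,0]
}}

```text
clock: 18.35
tcp_pos: [0.5529, 0.4151, 0.2002]
eef_rot: [0.119, 0.696, -0.116, 0.699]
contact_force: [0.2, 0.3, -0.8]
finger_gap: 0.996
```

```bash
python3 - <<'E'
from topc import *
im,d,s=grab('wrist','sk4');print(s['tcp_pos'])
for r in topdisc(im,d,s,0.118,masks(im)['blue']): print(r)
print('torso view',shift([0.367,-0.295,0.16]).round(4))
E
```

```text
[0.5529453  0.41512674 0.20022256]
((array([0.5513, 0.415 ]), np.float64(0.0222), 'res', np.float64(0.0003), 'px', array([319., 238.])), np.int32(4209))
torso view [ 0.0373 -0.7311  0.0576]
```

View pics/sk4.png

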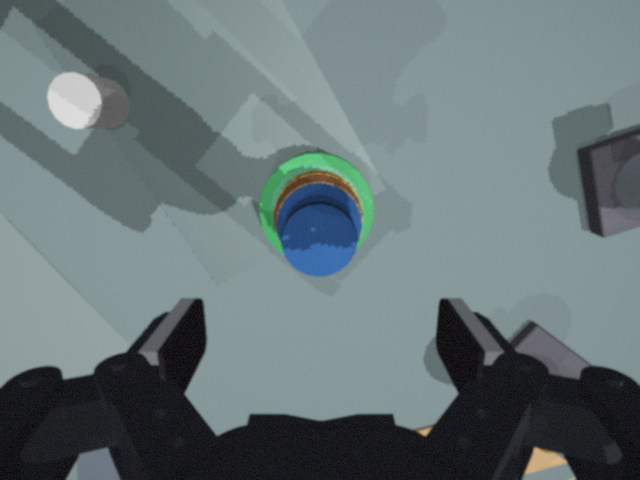

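The skirt is upright on the plinth with its top at (319,238), about 1.5 mm from the plinth's centre. Now the torso.

Request:
{"op": "apply_moves", "data": {
  "steps": [0.0854,0,-0.03,0.002,0,0.0854,0,-0.075,0.006,0,0.0854,0,-0.12,0.009,0,0.0854,0,-0.165,0.013,0,0.0854,0,-0.21,0.017,0,0.0854,0,-0.255,0.02,0,0.0854,0,-0.3,0.024,0,0.0854,0,-0.345,0.027,0,0.0854,0,-0.39,0.031,0,0.0854,0,-0.435,0.034,0]
}}

```text
clock: 19.4
tcp_pos: [0.4395, -0.009, 0.1957]
eef_rot: [0.117, 0.698, -0.117, 0.696]
contact_force: [0.7, -1.0, 0.1]
finger_gap: 1.0
```

Request:
{"op": "apply_moves", "data": {
  "steps": [0.0854,0,-0.045,0.004,0,0.0854,0,-0.09,0.007,0,0.0854,0,-0.135,0.011,0,0.0854,0,-0.18,0.014,0,0.0854,0.01,-0.225,0.018,0,0.0854,0.02,-0.26,0.021,0,0.0854,0.035,-0.285,0.023,0,0.0854,0.037,-0.295,0.024,0,0.0854,0.037,-0.296,0.024,0,0.0854,0.037,-0.296,0.024,0]
}}

```text
clock: 20.4
tcp_pos: [0.3671, -0.2944, 0.16]
eef_rot: [0.118, 0.698, -0.117, 0.697]
contact_force: [0.3, 0.4, 1.0]
finger_gap: 1.002
```

```bash
python3 - <<'E'
from topc import *
im,d,s=grab('wrist','to1');print(s['tcp_pos'])
m=masks(im)['orange']
for r in topdisc(im,d,s,0.045,m): print(r)
hsv=cv2.cvtColor(im,cv2.COLOR_RGB2HSV)
for r in topdisc(im,d,s,0.045,(hsv[...,0]<25)&(hsv[...,1]>100)): print(r)
E
```

```text
[ 0.36707103 -0.29435904  0.16002982]
((array([ 0.3637, -0.2924]), np.float64(0.0073), 'res', np.float64(0.0017), 'px', array([321., 223.])), np.int32(319))
((array([ 0.3692, -0.2952]), np.float64(0.0197), 'res', np.float64(0.0003), 'px', array([321., 231.])), np.int32(2572))
```

View pics/to1.png

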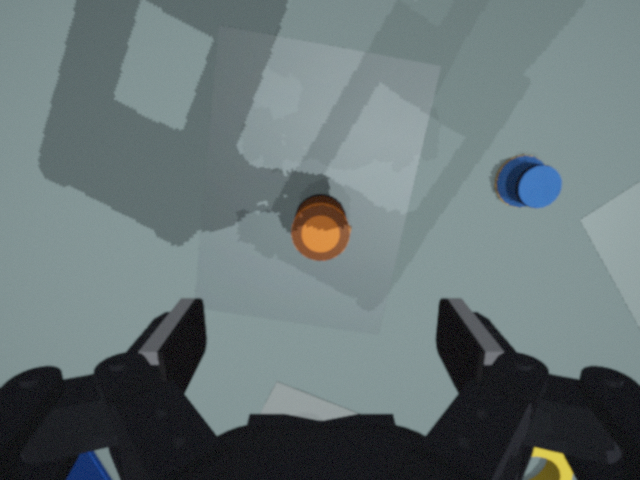

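The torso is at (321,231), brown with the orange spot and alone. I grasp it.

Request:
{"op": "apply_moves", "data": {
  "steps": [0.0854,0.02,0,0.002,0,0.0854,0.05,0,0.002,0,0.0854,0.08,0,0.002,0,0.0854,0.11,0,0.002,0,0.0854,0.13,0,0.002,0,0.0854,0.142,0,0.002,0,0.0854,0.146,0,0.002,0,0.0854,0.146,0,0.002,0]
}}

```text
clock: 21.25
tcp_pos: [0.3695, -0.2957, 0.0146]
eef_rot: [0.117, 0.697, -0.117, 0.697]
contact_force: [0.4, -0.0, -0.1]
finger_gap: 1.0
```

Request:
{"op": "apply_moves", "data": {
  "steps": [0.065,0,0,0,0,0.055,0,0,0,0,0.045,0,0,0,0,0.035,0,0,0,0,0.03,0,0,0,0,0.03,0,0,0,0,0.03,0,0,0,0],
  "grip_force": 35
}}

```text
clock: 21.95
tcp_pos: [0.3695, -0.2966, 0.0152]
eef_rot: [0.117, 0.697, -0.118, 0.698]
contact_force: [-1.0, 0.9, 6.7]
finger_gap: 0.449
```

Request:
{"op": "apply_moves", "data": {
  "steps": [0.03,-0.005,0,0,0,0.03,-0.015,0,0,0,0.03,-0.03,0,0,0,0.03,-0.06,0,0,0,0.03,-0.09,0,0,0,0.03,-0.12,0,0,0,0.03,-0.15,0,0,0,0.03,-0.175,0,0,0,0.03,-0.185,0,0,0,0.03,-0.185,0,0,0]
}}

```text
clock: 22.95
tcp_pos: [0.3696, -0.2967, 0.201]
eef_rot: [0.117, 0.696, -0.118, 0.698]
contact_force: [0.1, -1.0, -0.8]
finger_gap: 0.451
```

```bash
python3 - <<'E'
from held import *
s=held('to2',None,lambda im:(lambda h:(h[...,0]<25)&(h[...,1]>100))(cv2.cvtColor(im,cv2.COLOR_RGB2HSV)))
print(shift([0.5513,0.415,0.2]).round(4))
E
```

```text
[ 0.36961539 -0.2967036   0.20103679] 0.4509235766520277
top tool x -0.030311560159844507
(array([ 0.3687, -0.296 ]), np.float64(0.0198), 'res', np.float64(0.0003), 'px', array([322., 338.])) tool [-0.0303  0.0003 -0.001 ]
[-0.0009  0.7314 -0.0606]
```

View pics/to2.png

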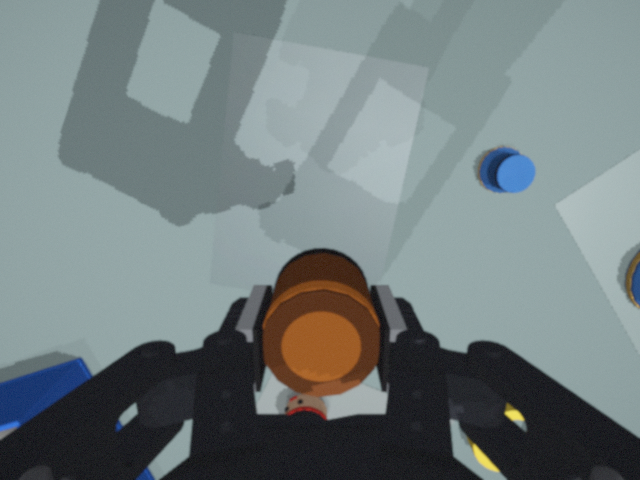

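The torso is held upright, its top at (322,338).

Request:
{"op": "apply_moves", "data": {
  "steps": [0.03,0,0.02,-0.0015,0,0.03,0,0.06,-0.005,0,0.03,0,0.1,-0.008,0,0.03,0,0.14,-0.0115,0,0.03,0,0.18,-0.015,0,0.03,0,0.22,-0.018,0,0.03,0,0.26,-0.021,0,0.03,0,0.3,-0.0245,0,0.03,0,0.34,-0.028,0,0.03,0,0.38,-0.031,0]
}}

```text
clock: 24.0
tcp_pos: [0.4626, 0.075, 0.1969]
eef_rot: [0.117, 0.699, -0.118, 0.696]
contact_force: [0.4, 0.1, -0.4]
finger_gap: 0.449
```

Request:
{"op": "apply_moves", "data": {
  "steps": [0.03,0,0.04,-0.003,0,0.03,0,0.08,-0.0065,0,0.03,0,0.12,-0.01,0,0.03,0,0.16,-0.013,0,0.03,0,0.2,-0.0165,0,0.03,0,0.24,-0.02,0,0.03,0,0.28,-0.023,0,0.03,0,0.315,-0.026,0,0.03,0,0.338,-0.028,0,0.03,0,0.349,-0.0285,0]
}}

```text
clock: 25.0
tcp_pos: [0.5502, 0.4137, 0.1958]
eef_rot: [0.116, 0.699, -0.118, 0.696]
contact_force: [0.9, -0.4, -0.7]
finger_gap: 0.451
```

Request:
{"op": "apply_moves", "data": {
  "steps": [0.03,0.005,0.0015,0,0,0.03,0.015,0.0015,0,0,0.03,0.025,0.0015,0,0,0.03,0.03,0.0015,0,0,0.03,0.03,0.0015,0,0,0.03,0.03,0.0015,0,0]
}}

```text
clock: 25.6
tcp_pos: [0.5521, 0.4132, 0.1693]
eef_rot: [0.118, 0.697, -0.118, 0.697]
contact_force: [0.5, 0.6, -0.7]
finger_gap: 0.45
```

```bash
python3 - <<'E'
from held import *
s=held('to3',None,lambda im:(lambda h:(h[...,0]<25)&(h[...,1]>100))(cv2.cvtColor(im,cv2.COLOR_RGB2HSV)))
print(shift([0.5522,0.4147,0.133]).round(4))
E
```

```text
[0.55210984 0.41318793 0.16925389] 0.4495254201871233
top tool x -0.03022668816068092
(array([0.5512, 0.4138]), np.float64(0.0197), 'res', np.float64(0.0003), 'px', array([321., 339.])) tool [-0.0302  0.0003 -0.0011]
[ 0.0368  0.001  -0.0006]
```

View pics/to3.png

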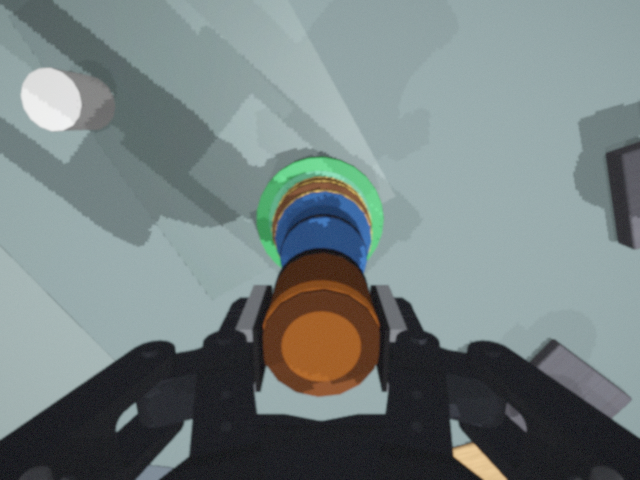

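The torso is aligned above the skirt: torso column 321, stack column about 321. I lower it.

Request:
{"op": "apply_moves", "data": {
  "steps": [0.03,0.008,0.001,0,0,0.03,0.016,0.001,0,0,0.03,0.023,0.001,0,0,0.03,0.028,0.001,0,0,0.03,0.031,0.001,0,0,0.03,0.033,0.001,0,0,0.03,0.034,0.001,0,0,0.03,0.035,0.001,0,0,0.03,0.035,0.001,0,0,0.03,0.035,0.001,0,0]
}}

```text
clock: 26.65
tcp_pos: [0.5525, 0.4148, 0.1346]
eef_rot: [0.118, 0.697, -0.117, 0.697]
contact_force: [0.3, -1.3, -0.8]
finger_gap: 0.444
```

Request:
{"op": "apply_moves", "data": {
  "steps": [0.03,0.0005,0,0,0,0.03,0.001,0,0,0,0.03,0.0015,0,0,0,0.03,0.0015,0,0,0]
}}

```text
clock: 27.05
tcp_pos: [0.5525, 0.4148, 0.1333]
eef_rot: [0.118, 0.697, -0.117, 0.697]
contact_force: [-0.6, 0.3, 1.6]
finger_gap: 0.448
```

Request:
{"op": "apply_moves", "data": {
  "steps": [0.03,0.0005,0,0,0,0.03,0.001,0,0,0,0.03,0.001,0,0,0]
}}

```text
clock: 27.35
tcp_pos: [0.5526, 0.4148, 0.1333]
eef_rot: [0.118, 0.697, -0.117, 0.698]
contact_force: [-1.9, -1.8, 7.0]
finger_gap: 0.448
```

Request:
{"op": "apply_moves", "data": {
  "steps": [0.04,0,0,0,0,0.044,0,0,0,0,0.05,0,0,0,0,0.062,0,0,0,0,0.0854,0,0,0,0,0.0854,0,0,0,0,0.0854,0,0,0,0,0.0854,0,0,0,0]
}}

```text
clock: 28.15
tcp_pos: [0.5524, 0.4147, 0.1318]
eef_rot: [0.117, 0.697, -0.117, 0.697]
contact_force: [-0.2, 0.8, -0.1]
finger_gap: 0.996
```

Request:
{"op": "apply_moves", "data": {
  "steps": [0.0854,-0.01,0,0,0,0.0854,-0.03,0,0,0,0.0854,-0.055,0,0,0,0.0854,-0.08,0,0,0,0.0854,-0.1,0,0,0,0.0854,-0.11,0,0,0,0.0854,-0.11,0,0,0]
}}

```text
clock: 28.85
tcp_pos: [0.5535, 0.4154, 0.2447]
eef_rot: [0.119, 0.696, -0.116, 0.699]
contact_force: [0.0, 0.2, 0.2]
finger_gap: 0.999
```

```bash
python3 - <<'E'
from topc import *
im,d,s=grab('wrist','to4');print(s['tcp_pos'])
hsv=cv2.cvtColor(im,cv2.COLOR_RGB2HSV)
for r in topdisc(im,d,s,0.163,(hsv[...,0]<25)&(hsv[...,1]>100)): print(r)
print('head view',shift([0.567,-0.381,0.17]).round(4))
E
```

```text
[0.55347556 0.4153545  0.24473586]
((array([0.5522, 0.4155]), np.float64(0.0196), 'res', np.float64(0.0003), 'px', array([318., 240.])), np.int32(3304))
head view [ 0.0721 -0.7474  0.2742]
```

View pics/to4.png

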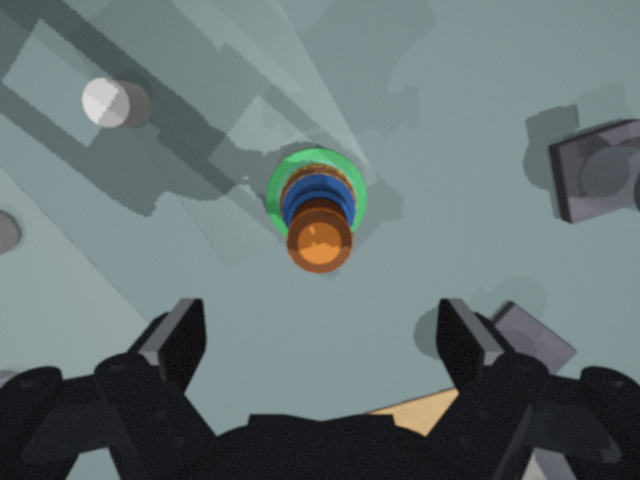

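The torso is seated with its top at (318,240), about 1 mm off the skirt. Next the head.

Request:
{"op": "apply_moves", "data": {
  "steps": [0.0854,0,-0.03,0.011,0,0.0854,0,-0.07,0.026,0,0.0854,0,-0.112,0.041,0,0.0854,0,-0.154,0.056,0,0.0854,0,-0.196,0.072,0,0.0854,0,-0.238,0.087,0,0.0854,0,-0.28,0.103,0,0.0854,0,-0.322,0.118,0,0.0854,0,-0.364,0.134,0,0.0854,0,-0.406,0.149,0]
}}

```text
clock: 29.9
tcp_pos: [0.5588, -0.0193, 0.2399]
eef_rot: [0.118, 0.698, -0.117, 0.696]
contact_force: [0.7, 0.1, -0.1]
finger_gap: 0.997
```

Request:
{"op": "apply_moves", "data": {
  "steps": [0.0854,0,-0.042,0.015,0,0.0854,0.01,-0.084,0.031,0,0.0854,0.02,-0.126,0.046,0,0.0854,0.03,-0.168,0.062,0,0.0854,0.04,-0.21,0.077,0,0.0854,0.05,-0.252,0.092,0,0.0854,0.06,-0.29,0.106,0,0.0854,0.068,-0.32,0.117,0,0.0854,0.072,-0.338,0.124,0,0.0854,0.072,-0.341,0.125,0]
}}

```text
clock: 30.9
tcp_pos: [0.5651, -0.382, 0.1672]
eef_rot: [0.119, 0.698, -0.118, 0.696]
contact_force: [-0.2, -0.4, -0.2]
finger_gap: 0.999
```

Request:
{"op": "apply_moves", "data": {
  "steps": [0.0854,0,0,0,0,0.0854,0,0,0,0]
}}

```text
clock: 31.1
tcp_pos: [0.567, -0.3791, 0.1701]
eef_rot: [0.117, 0.697, -0.117, 0.697]
contact_force: [0.7, 0.4, 0.1]
finger_gap: 1.002
```

```bash
python3 - <<'E'
from topc import *
im,d,s=grab('wrist','he1');print(s['tcp_pos'])
for st,c,mk in blobs(im,masks(im)['red'],60): print(st,c.round(0),circ('wrist',mk,0.044,s))
m=masks(im)['dark']|masks(im)['red']; m[300:]=0
for r in topdisc(im,d,s,0.040,m,.012): print(r)
E
```

```text
[ 0.56697881 -0.37913356  0.17009282]
[305 219  24  22 422] [317. 229.] (array([ 0.5699, -0.3828]), np.float64(0.0081), 'res', np.float64(0.0002), 'px', array([317., 230.]))
((array([ 0.5677, -0.382 ]), np.float64(0.0203), 'res', np.float64(0.0003), 'px', array([317., 224.])), np.int32(1472))
((array([ 0.5709, -0.3832]), np.float64(0.0082), 'res', np.float64(0.0002), 'px', array([317., 230.])), np.int32(420))
```

View pics/he1.png

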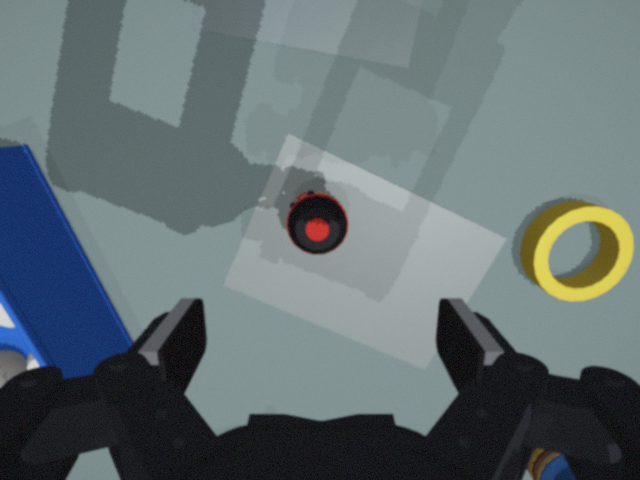

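The painted head is at (317,229): black hair, red spot and headband. The tape roll at (578,250) is well clear. I grasp the head.

Request:
{"op": "apply_moves", "data": {
  "steps": [0.0854,0.02,-0.0025,0.004,0,0.0854,0.05,-0.0025,0.004,0,0.0854,0.08,-0.0025,0.004,0,0.0854,0.11,-0.0025,0.004,0,0.0854,0.14,-0.0025,0.004,0,0.0854,0.157,-0.0025,0.004,0,0.0854,0.164,-0.0025,0.004,0,0.0854,0.1655,-0.0025,0.004,0,0.0854,0.1655,-0.0025,0.004,0]
}}

```text
clock: 32.05
tcp_pos: [0.5706, -0.385, 0.0059]
eef_rot: [0.117, 0.697, -0.118, 0.698]
contact_force: [0.8, -0.7, 0.3]
finger_gap: 1.002
```

Request:
{"op": "apply_moves", "data": {
  "steps": [0.065,0,0,0,0,0.055,0,0,0,0,0.045,0,0,0,0,0.035,0,0,0,0,0.035,0,0,0,0,0.035,0,0,0,0,0.035,0,0,0,0],
  "grip_force": 35
}}

```text
clock: 32.75
tcp_pos: [0.5702, -0.3852, 0.0055]
eef_rot: [0.117, 0.697, -0.118, 0.698]
contact_force: [-0.2, 0.6, 6.4]
finger_gap: 0.499
```

Request:
{"op": "apply_moves", "data": {
  "steps": [0.035,-0.005,0,0,0,0.035,-0.015,0,0,0,0.035,-0.03,0,0,0,0.035,-0.06,0,0,0,0.035,-0.09,0,0,0,0.035,-0.12,0,0,0,0.035,-0.15,0,0,0,0.035,-0.18,0,0,0,0.035,-0.21,0,0,0,0.035,-0.23,0,0,0]
}}

```text
clock: 33.75
tcp_pos: [0.5702, -0.3851, 0.2387]
eef_rot: [0.117, 0.696, -0.118, 0.699]
contact_force: [0.3, -0.7, -0.3]
finger_gap: 0.498
```

Request:
{"op": "apply_moves", "data": {
  "steps": [0.035,0,0,0,0,0.035,0,0,0,0]
}}

```text
clock: 33.95
tcp_pos: [0.5694, -0.3845, 0.2349]
eef_rot: [0.117, 0.697, -0.118, 0.698]
contact_force: [0.1, 0.3, -1.5]
finger_gap: 0.498
```

```bash
python3 - <<'E'
from held import *
def mk(im):
    m=masks(im)['red'];n,l,st,c=cv2.connectedComponentsWithStats(m.astype(np.uint8));
    for i in range(1,n):
        if st[i][4]>200: print(st[i],c[i])
    return m
s=held('he2',None,mk)
print(shift([0.5522,0.4155,0.235]).round(4))
E
```

```text
[ 0.56943242 -0.38448363  0.23489728] 0.49798316283895133
[256 268 131  49 811] [321.6350185  282.78421702]
[ 295  335   53   47 1983] [320.84669692 357.79021684]
top tool x -0.04004301531709216
(array([ 0.5679, -0.3835]), np.float64(0.008), 'res', np.float64(0.0001), 'px', array([321., 358.])) tool [-0.04    0.0004 -0.0017]
[-0.0008  0.7499 -0.2776]
```

View pics/he2.png

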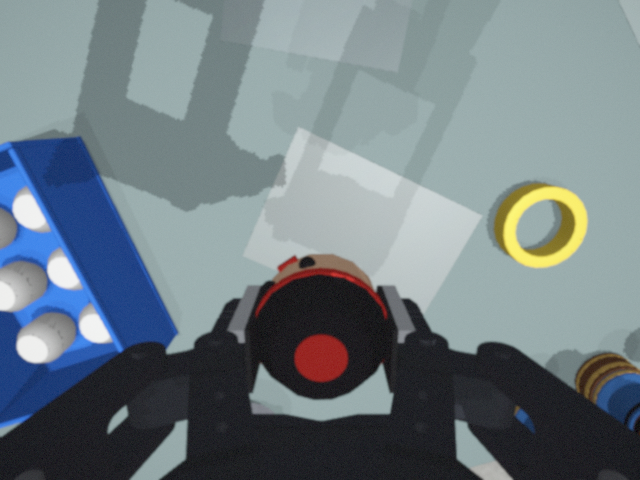

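The head is held upright, red spot at (321,358). I carry it to the stack.

Request:
{"op": "apply_moves", "data": {
  "steps": [0.035,0,0.02,-0.0075,0,0.035,0,0.055,-0.02,0,0.035,0,0.093,-0.034,0,0.035,0,0.131,-0.048,0,0.035,0,0.169,-0.062,0,0.035,0,0.207,-0.076,0,0.035,0,0.245,-0.09,0,0.035,0,0.283,-0.104,0,0.035,0,0.321,-0.118,0,0.035,0,0.359,-0.132,0]
}}

```text
clock: 35.0
tcp_pos: [0.5606, -0.0002, 0.2318]
eef_rot: [0.118, 0.699, -0.118, 0.696]
contact_force: [0.8, -0.0, -0.5]
finger_gap: 0.497
```

Request:
{"op": "apply_moves", "data": {
  "steps": [0.035,0,0.038,-0.014,0,0.035,0,0.076,-0.028,0,0.035,0,0.114,-0.042,0,0.035,0,0.152,-0.056,0,0.035,0,0.19,-0.07,0,0.035,0,0.228,-0.084,0,0.035,0,0.266,-0.098,0,0.035,0,0.304,-0.112,0,0.035,0,0.342,-0.126,0,0.035,0,0.369,-0.136,0]
}}

```text
clock: 36.0
tcp_pos: [0.5529, 0.3932, 0.2312]
eef_rot: [0.116, 0.699, -0.118, 0.696]
contact_force: [1.4, 0.5, 0.0]
finger_gap: 0.495
```

Request:
{"op": "apply_moves", "data": {
  "steps": [0.035,0,0.015,-0.0055,0,0.035,0,0.021,-0.0078,0,0.035,0.01,0.022,-0.008,0,0.035,0.02,0.022,-0.008,0,0.035,0.03,0.022,-0.008,0,0.035,0.03,0.022,-0.008,0,0.035,0.03,0.022,-0.008,0]
}}

```text
clock: 36.7
tcp_pos: [0.5544, 0.4135, 0.2035]
eef_rot: [0.117, 0.698, -0.118, 0.697]
contact_force: [-0.3, -0.9, 0.1]
finger_gap: 0.502
```

```bash
python3 - <<'E'
from held import *
s=held('he3','red')
print(shift([0.5538,0.4149,0.167]).round(4))
E
```

```text
[0.55437427 0.41347431 0.20348525] 0.5015930140230055
top tool x -0.04003808234034664
(array([0.5529, 0.4144]), np.float64(0.008), 'res', np.float64(0.0001), 'px', array([321., 358.])) tool [-0.04    0.0003 -0.0017]
[ 0.0373  0.0006 -0.0012]
```

View pics/he3.png

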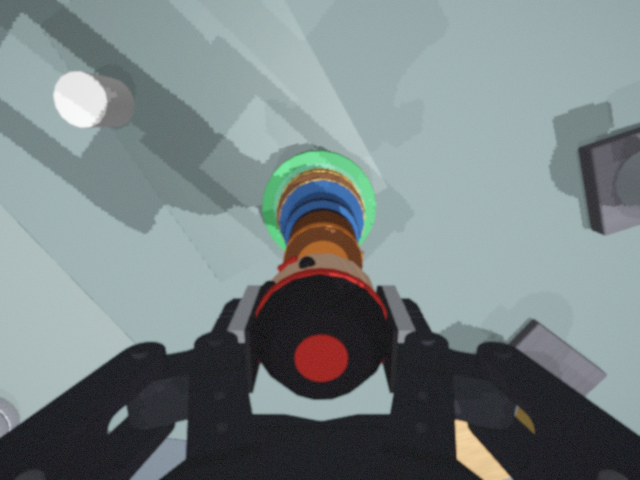

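The head is aligned over the torso: spot at (321,358), stack column about 320. I lower it.

Request:
{"op": "apply_moves", "data": {
  "steps": [0.035,0.008,0.0005,-0.001,0,0.035,0.016,0.0005,-0.001,0,0.035,0.023,0.0005,-0.001,0,0.035,0.028,0.0005,-0.001,0,0.035,0.031,0.0005,-0.001,0,0.035,0.033,0.0005,-0.001,0,0.035,0.034,0.0005,-0.001,0,0.035,0.035,0.0005,-0.001,0,0.035,0.0355,0.0005,-0.001,0,0.035,0.0355,0.0005,-0.001,0]
}}

```text
clock: 37.75
tcp_pos: [0.5537, 0.4154, 0.1689]
eef_rot: [0.118, 0.697, -0.117, 0.697]
contact_force: [-0.7, 0.6, 0.1]
finger_gap: 0.503
```

Request:
{"op": "apply_moves", "data": {
  "steps": [0.035,0.0005,0,0,0,0.035,0.001,0,0,0,0.035,0.0015,0,0,0,0.035,0.002,0,0,0,0.035,0.002,0,0,0]
}}

```text
clock: 38.25
tcp_pos: [0.5541, 0.4155, 0.1685]
eef_rot: [0.118, 0.697, -0.117, 0.698]
contact_force: [-1.9, -1.4, 5.8]
finger_gap: 0.499
```

Contact at 5.8 N. I release.

Request:
{"op": "apply_moves", "data": {
  "steps": [0.044,0,0,0,0,0.048,0,0,0,0,0.054,0,0,0,0,0.066,0,0,0,0,0.0854,0,0,0,0,0.0854,0,0,0,0,0.0854,0,0,0,0,0.0854,0,0,0,0]
}}

```text
clock: 39.05
tcp_pos: [0.5537, 0.4154, 0.1668]
eef_rot: [0.117, 0.697, -0.117, 0.697]
contact_force: [-0.4, -0.4, 0.1]
finger_gap: 1.002
```

Request:
{"op": "apply_moves", "data": {
  "steps": [0.0854,-0.01,0,0,0,0.0854,-0.03,0,0,0,0.0854,-0.055,0,0,0,0.0854,-0.08,0,0,0,0.0854,-0.1,0,0,0,0.0854,-0.1,0,0,0,0.0854,-0.1,0,0,0,0.0854,-0.1,0,0,0]
}}

```text
clock: 39.85
tcp_pos: [0.5529, 0.4149, 0.265]
eef_rot: [0.117, 0.698, -0.118, 0.696]
contact_force: [-0.1, 0.2, 0.1]
finger_gap: 0.999
```

```bash
python3 - <<'E'
from topc import *
im,d,s=grab('wrist','he4');print(s['tcp_pos'])
for st,c,mk in blobs(im,masks(im)['red'],100): print(st,circ('wrist',mk,0.207,s))
grab('side','end_side');
a=cv2.imread('pics/end_side.png')[60:210,190:390];cv2.imwrite('pics/end_sc.png',cv2.resize(a,None,fx=3.8,fy=3.8,interpolation=2))
E
```

```text
[0.55289467 0.4148686  0.26495932]
[290 209  59  20 117] (array([0.5484, 0.4179]), np.float64(0.0206), 'res', np.float64(0.0003), 'px', array([318., 214.]))
[309 242  30  29 681] (array([0.5535, 0.4163]), np.float64(0.008), 'res', np.float64(0.0001), 'px', array([323., 256.]))
```

View pics/he4.png

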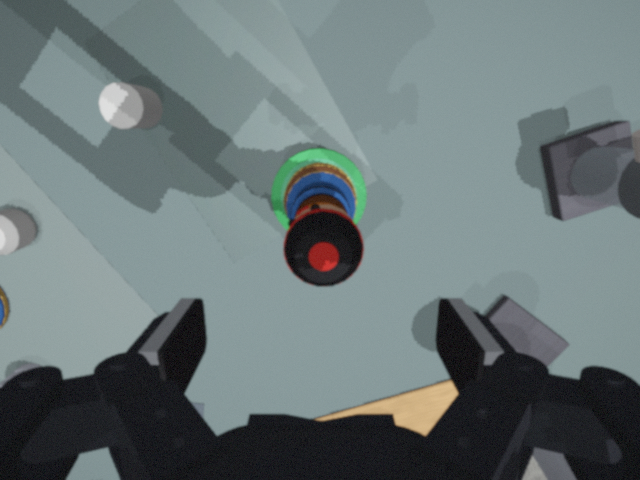

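View pics/end_sc.png

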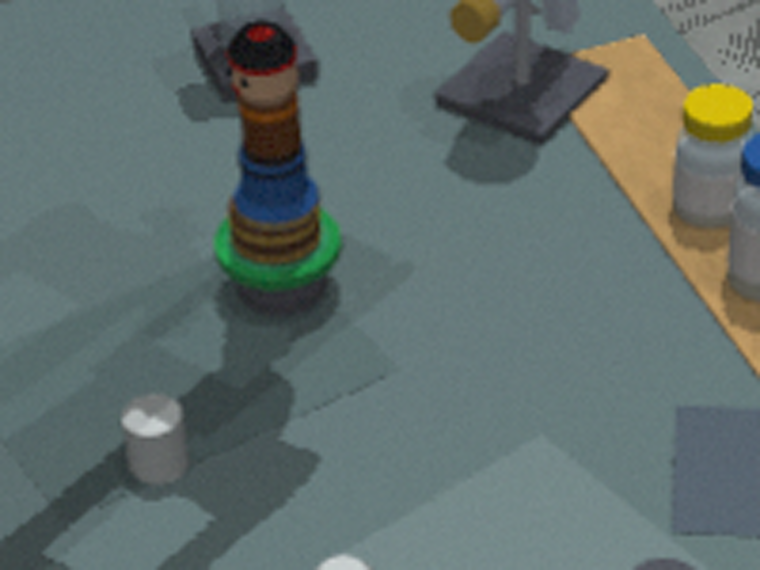

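The doll stands upright and assembled in both views: head spot at (323,256) in the wrist view, fingers 58 mm above it and clear. I hand the job in.

```bash
python3 -c "
from workcell import workorder,status
s=status.read_state();print(s['clock'],s['joint_velocities'].round(3));print(workorder.finish_job())"
```

```text
39.95 [-0.001 -0.001 -0.006 -0.001  0.002  0.001]
the job is handed in; nothing more can be done
None
```

I built the doll on the turntable in the required order: plinth, middle-sized blue skirt, brown torso, painted head. I lowered each piece slowly until I felt about 5–7 N of contact, then let go. I handed the job in at about 40 s; no verdict is reported.

- **Centring:** the last wrist-camera check after each placing showed the plinth about 1–1.5 mm from the turntable's centre. The skirt, torso and head were each about 1–1.5 mm from the piece below. The offsets all lean the same way, so the head sits about 5 mm from the turntable's axis.
- **Uprightness and release:** the final side view shows the doll upright and seated, with the gripper open and about 58 mm clear of the head.
- **Other pieces:** the gripper stayed clear of the grey primed pieces, the tins and the tape roll. I did not measure their positions again at the end.
- **Readings that disagreed:** some colour-mask fits came out wrong because of gripper shadow, partial covering or picking the wrong object. I redid the ones I needed or left them out. The measured arm position also ran 1–5 mm off the commanded one at times, so I confirmed contact by force before each release.

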